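# Hang a rinsed centrifuge yoke on the drying bar and hold the air dial at its third click

### The job

Dry the rinsed centrifuge yoke: lift the steel yoke by its blue tab, hang it over the drying bar so that it straddles the bar with one leg on each side, and let go of it so that it hangs still by itself. Then, with the fingertips, press the red paddle of the spring-return air dial down past its first two clicks to the third, at the bottom of its travel, and finish while still holding it down there: let go and it springs back. Leave the two capped buckets and the bottle standing where they are.

Things in the scene. Friction and masses are not known exactly. Their poses are not given: they have to be found in the camera images.
- yoke_grip (a point): Centre of the blue lifting tab on top of the loose steel yoke, 107 mm above the undersides of its feet. The tab is 12 mm thick along the point's y, 36 mm wide along its x, and stands clear from 24 mm below to 19 mm above this point: grasp it from above, fingers closing along y. z is up along the yoke.
- yoke_crown (a point): The peak of the hollow under the yoke's roof-shaped crown, 33 mm below yoke_grip and 74 mm above the undersides of the feet, same axes as yoke_grip. When the yoke hangs properly this point rests on top of the bar (within 1 mm), the bar running along the yoke's y.
- stand: Fixed drying stand, on the left or the right. Origin at table level below the middle of the bar; z up, y along the bar. Grey base 12 mm thick (x -60 to +90, y -105 to +105 mm); posts at y = -90 and +90 mm, 12 mm thick, no higher than the bar; a blue air pipe along y at x = +78 mm, top 69 mm high, behind the bar.
- bar_mid (a point): Middle of the steel bar's axis, 118 mm above the table; the bar is 14 mm in diameter (top 125 mm high), runs along the point's y, with 168 mm free between the posts.
- yoke: The loose yoke (about 0.25 kg), origin midway between the undersides of its feet, axes as yoke_grip. An inverted U, the same both ways round: two flat legs 30 mm wide in y, inner faces at x = -28 and +28 mm, feet and brass pins out to x = -43 and +43 mm, feet 36 mm wide in y. It starts standing on its feet on the table.
- control: Fixed white air control box 130 x 120 x 70 mm carrying the dial between two grey cheeks (tops 140 mm high). Origin at table level 20 mm behind (+x) the dial's axis; z up; the paddle points along -x. It stands on the other side from the stand.
- dial_axis (a point): Centre of the dial's axle, 110 mm above the table; the axle runs along the point's y.
- paddle (a point): Centre of the red cross roller at the end of the dial's paddle, 80 mm from the axle: a horizontal cylinder 20 mm in diameter, 44 mm long, parallel to the axle. It moves with the dial: the paddle's angle above level is 0.5 rad minus the joint value; 38 mm above the axle's height at rest, about 30 mm below at the third click. Press its top with shut fingertips from above, following its arc.
- dial (a joint): Turn of the dial, rad: 0 at rest (a spring always returns it there), growing as the paddle is pressed down. It climbs bumps at 0.2, 0.475 and 0.75, each followed by a click position (0.33, 0.60, 0.87); stop at 0.93. Downward push needed: about 3 N to start, rising to 5 to 8 N before each bump, dipping just after it, and 5 to 7 N to hold the third click.
- bucket1: Bystander: aluminium centrifuge bucket with a clear cap, 70 mm in diameter, 132 mm high, loose, standing upright; origin at its underside.
- bucket2: Bystander: a second bucket like bucket1.
- bottle: Bystander: white bottle with a blue cap, 56 mm in diameter, 140 mm high, loose, standing upright; origin at its underside.
There are look-alikes about, which are no part of the job. Of the things that look like the yoke, take the one that is farthest to the robot's right at the start.

How it is judged:
By the outcome, as a careful person would: the job done as asked, in the order asked, and still so for the second after the job is handed in, while the arm keeps its last pose, push and grip.
It also fails if it takes over 51 s, if anything falls off the work surface, if the arm or the gripper's body presses on something with over 40 N, if the wrist force passes 120 N, or if a joint passes its speed limit or range.

### The arm

A 6-joint arm with a two-finger parallel gripper is mounted at the origin on the work surface. World frame = base frame: x ahead of the robot, y to its left, z up, the work surface at z = 0. Lengths are in m, angles in rad, forces in N, time in s.
With the tool pointing down it reaches from about 0.275 to 0.825 m from the base axis. Payload 4.9 kg.
Tool frame: the origin (TCP) lies midway between the tips of the shut fingers; the grasp point (between the pads) lies 19 mm behind it (grip_point_offset is the distance from the TCP to the grasp point, in m); z points along the fingers, x is the direction in which the jaws open and shut, and the axes are right-handed (so a half turn about z gives the same grasp; the last joint's range is limited). The gripper opens to 85 mm and grips with 20 to 120 N. Pads are 22 mm wide; open, the fingers measure 114 mm over their backs; the gripper's body (76 mm by 85 mm) begins 54 mm behind the grasp point. The pads swing forward as they close: fully open they stand 13 mm farther back than shut.
Start: joints at [-1.479, 0.326, -0.193, 1.052, 0, 1.437], TCP at [0.123, -0.536, 0.209] pointing down, gripper open.
Joint ranges: [-2.65, 2.65], [-0.97, 1.79], [-1.3, 1.35], [-1.93, 2.1], [-1.47, 1.37], [-3.14, 3.14]. Speed limits (rad/s): [2.57, 2.57, 3.14, 3.14, 3.14, 3.14].

### API

Orientations are given as a rotation vector (axis times angle).
In Python, from cell import * gives the robot as it stands. Calls block until the motion is done:
- movep(position, orientation): joint-space move of the TCP to a pose.
- move_l(position, velocity=0.15, rot=None, until_force=None): straight line of the TCP; rot=None keeps the orientation; velocity is the mean speed in m/s. With until_force (N) it stops when the force on the tool has changed by that much, and returns True; else False.
- set_joints(angles): joint-space move.
- let_go() and grab(newtons=None): open the fingers fully, or close them until they stop; newtons is the grip in N (None keeps the last).
- sleep(seconds).
- ik(position, orientation): joint angles nearest the present ones, or None.
- get_state(): the state.
- grab_frame(name): name is "scene" or "side" or "wrist"; returns a dict with "img" (384x512x3 uint8, red, green, blue), "fx", "fy", "cx", "cy" (pixels), "cam_to_world" (4x4, takes a point from camera to world coordinates); the wrist camera has in their place "T_tool_cam" (4x4, takes a point from camera to tool coordinates, whose origin is the TCP and whose axes are the tool frame's). Camera axes: x right, y down, z forward; pixel columns grow to the right and rows downward; lengths in m; the calibration is good to about 2 mm. The wrist camera is an equidistant fisheye: a pixel r from the principal point sees the ray r / f radians off the axis. A picture is of the moment at which its call begins: read the wrist's pose just before it. There is no depth.
A pose or a line that the arm cannot do raises MotionError and nothing moves.
- sign_off(): hands the job in, once; it reports no verdict.
Trained networks look in the newest picture that a camera, given by its name, has taken for a name from the list of things; names that differ only in an ending like _2 or _b are one class to them, and where a whole thing is asked for, a point or a joint stands for the part that bears it (a point fixed in the world has none). Each returns a list of dicts, best first, with "score" (0 to 1); they miss things now and then, are a little off and sometimes report something else, mostly with a low value. They report only what shows in the picture. A call takes as long as a camera call. They do not tell look-alikes from the thing itself.
- spot_in(camera, name): "centre" ([column, row] in pixels, amid what is visible of it).
- silhouettes(camera, name): "mask" (384x512 bool, what is visible of it) and "centre" ([column, row] in pixels, amid what is visible of it).
- tip_of(camera, name): "centre" ([column, row] in pixels: a listed point, or the origin of a listed thing).
The state is a dict: "clock": time; "q": joint angles; "joint_velocities": joint speeds; "tau": joint torques, N m; "position": TCP position; "eef_rot": TCP orientation; "contact_force": force on the tool from outside, world axes, zero at the start; "wrist_torque": the same for the moment, N m; "finger_gap": opening from 0.0 (shut) to 1.0 (fully open).
Only numpy, scipy, OpenCV 4.12 (cv2) and the standard library are available. Lean on these libraries where they do the work, as an engineer would, in place of code of your own. Each camera call takes 0.05 s, during which the arm holds its last target.

## Working session

There is one attempt and no reset: what is moved stays moved. The work goes in short steps, each a Python script; the robot and the scene stay as the last script left them, time stands still between calls to the robot, and variables do not carry over. Pictures are saved under pics/ and viewed, and the job is handed in when it is done.

```bash
ls; mkdir -p pics
python3 - <<'E'
from cell import *
import cv2
print(get_state())
for n in ["scene","side","wrist"]:
    f=grab_frame(n); cv2.imwrite(f"pics/a_{n}.png",cv2.resize(f["img"][:,:,::-1],None,fx=1.5,fy=1.5))
    print(n,{k:(v.tolist() if hasattr(v,'tolist') else v) for k,v in f.items() if k!="img"})
    for t in ["yoke_grip","yoke_crown","bar_mid","stand","control","dial_axis","paddle","bucket1","bottle"]:
        print(t,[([round(float(c)) for c in d["centre"]],round(float(d["score"]),2)) for d in tip_of(n,t)])
print(get_state()["clock"])
E
```

```text
pics
{'clock': 0.0, 'q': array([-1.47916885e+00,  3.26917891e-01, -1.93573415e-01,  1.05199193e+00,
        3.64153543e-06,  1.43662650e+00]), 'joint_velocities': array([ 0.00089124, -0.00102134,  0.00128884,  0.00138282, -0.00126569,
       -0.00125559]), 'tau': array([ 1.39172149e-03, -4.43397903e+01,  2.62439185e+01,  1.54874678e-02,
       -7.97413941e-05, -6.59103705e-08]), 'position': array([ 0.12310826, -0.5354209 ,  0.20781999]), 'eef_rot': array([-2.45660931e+00,  1.95627323e+00,  1.82857268e-03]), 'contact_force': array([-0.44108373,  0.46590331, -0.60584141]), 'wrist_torque': array([-0.02406055,  0.01283045,  0.0280591 ]), 'finger_gap': 1.003966651130437}
scene {'fx': 398.2955223148369, 'fy': 398.2955223148369, 'cx': 249.30260392107513, 'cy': 195.0252318191361, 'cam_to_world': [[-0.35099250590339187, 0.8010635077640007, -0.4848726815654729, 1.0462890693249804], [0.9363675200557539, 0.29778660239257226, -0.1858467293769942, 0.19373243703835266], [-0.004486444504844129, -0.5192498396382257, -0.8546107159703663, 0.9592059112415496], [0.0, 0.0, 0.0, 1.0]]}
yoke_grip [([251, 16
[... 1047 characters left out ...]
.73), ([236, 186], 0.7)]
dial_axis [([224, 150], 0.56)]
paddle [([204, 138], 0.85), ([282, 212], 0.6)]
bucket1 [([282, 209], 0.63), ([309, 242], 0.57)]
bottle [([356, 232], 0.8)]
wrist {'fx': 297.3186396354542, 'fy': 297.3186396354542, 'cx': 251.74291973442772, 'cy': 190.50707093071242, 'T_tool_cam': [[0.9999998470120218, 0.0003951514961738757, -0.0003870803891118851, -0.0003516880155230995], [-0.0002682060478768054, 0.9583861612799317, 0.28547485691849045, -0.07279600138034484], [0.0004837783050591253, -0.28547470942696784, 0.9583861206403916, -0.165915392888424], [0.0, 0.0, 0.0, 1.0]]}
yoke_grip []
yoke_crown []
bar_mid []
stand []
control []
dial_axis []
paddle []
bucket1 []
bottle []
1.5
```

View pics/a_scene.png

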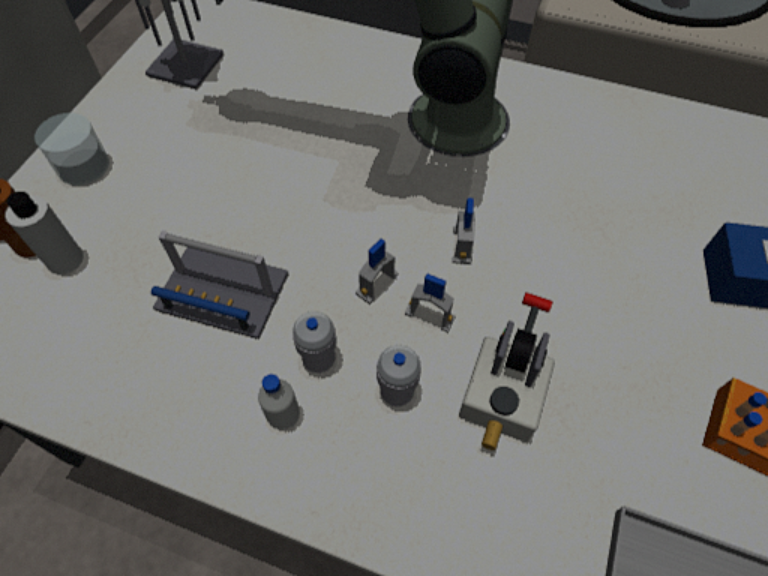

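View pics/a_side.png

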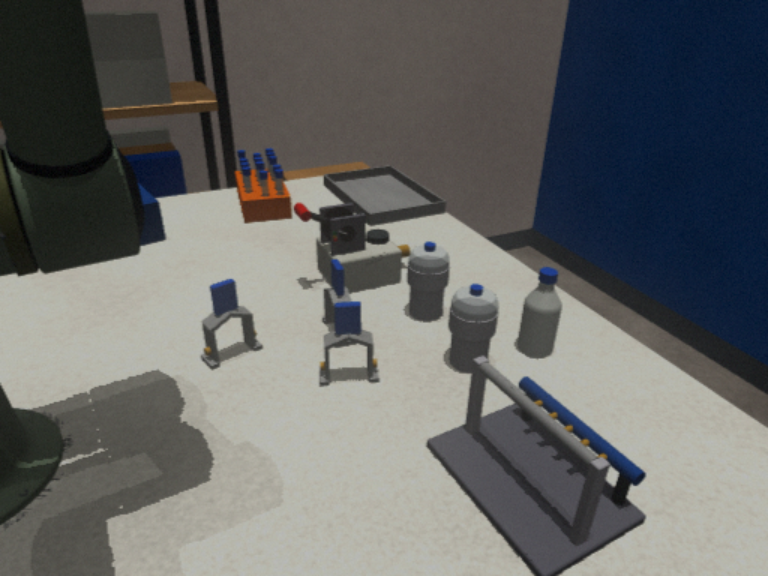

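View pics/a_wrist.png

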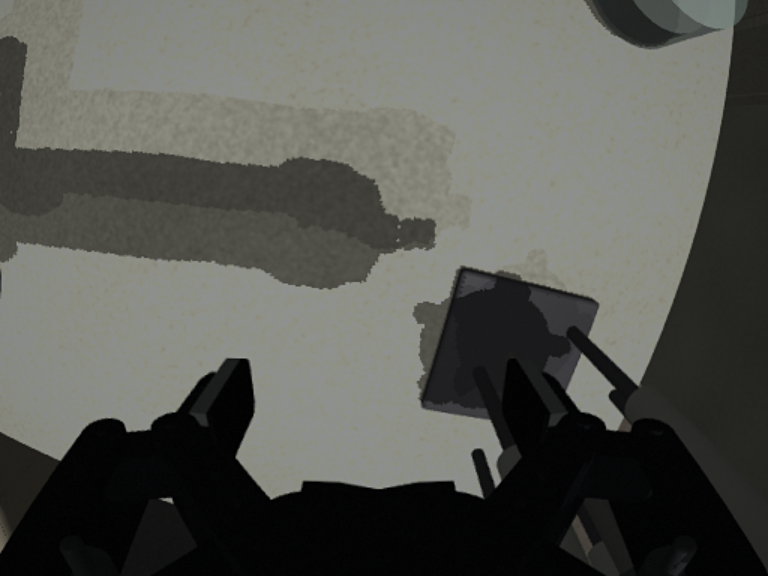

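```bash
cat > h.py <<'E'
from cell import *
import numpy as np, cv2
def ray(f,px):
    d=np.array([(px[0]-f["cx"])/f["fx"],(px[1]-f["cy"])/f["fy"],1.]); T=np.array(f["cam_to_world"])
    d=T[:3,:3]@d; return T[:3,3],d/np.linalg.norm(d)
from scipy.spatial.transform import Rotation as R
def wray(f,px,st):
    r=np.array([px[0]-f["cx"],px[1]-f["cy"]])/f["fx"]; th=np.linalg.norm(r)
    d=np.r_[np.sin(th)*r/max(th,1e-9),np.cos(th)]; T=np.array(f["T_tool_cam"])
    Rt=R.from_rotvec(st["eef_rot"]).as_matrix()
    return st["position"]+Rt@T[:3,3], Rt@T[:3,:3]@d
def tri(rays):
    A=np.zeros((3,3));b=np.zeros(3)
    for o,d in rays:
        P=np.eye(3)-np.outer(d,d);A+=P;b+=P@o
    x=np.linalg.solve(A,b)
    return x,[np.linalg.norm((np.eye(3)-np.outer(d,d))@(x-o)) for o,d in rays]
def atz(r,z):
    o,d=r; return o+d*(z-o[2])/d[2]
E
python3 - <<'E'
from h import *
np.set_printoptions(precision=4,suppress=True)
f={n:grab_frame(n) for n in["scene","side"]}
D={}
for n in f:
    for t in ["yoke_grip","yoke_crown","bar_mid","stand","control","dial_axis","paddle","bucket1","bottle","yoke"]:
        D[n,t]=[d["centre"] for d in tip_of(n,t) if d["score"]>.3]
hz=dict(yoke_grip=.107,yoke_crown=.074,bar_mid=.118,stand=0,control=0,dial_axis=.11,paddle=.148,bucket1=0,bottle=0,yoke=0)
for t in hz:
    print(t)
    for i,a in enumerate(D["scene",t]): print("  sc",np.round(a),atz(ray(f["scene"],a),hz[t]))
    for i,a in enumerate(D["side",t]): print("  sd",np.round(a),atz(ray(f["side"],a),hz[t]))
    for a in D["scene",t]:
        for b in D["side",t]:
            x,e=tri([ray(f["scene"],a),ray(f["side"],b)])
            if max(e)<.012: print("    tri",np.round(a),np.round(b),x,np.round(e,4))
for n in f:
    for k,im in enumerate([f[n]["img"]]): cv2.imwrite(f"pics/b_{n}.png",cv2.resize(im[110:300,180:380,::-1] if n=="scene" else im[120:384,120:440,::-1],None,fx=2.5 if n=="side" else 3,fy=2.5 if n=="side" else 3,interpolation=cv2.INTER_CUBIC)[:600])
E
```

```text
yoke_grip
  sc [250. 162.] [ 0.4652 -0.0253  0.107 ]
  sc [313. 144.] [0.3506 0.1123 0.107 ]
  sc [348. 234.] [0.5836 0.2636 0.107 ]
  sd [232. 205.] [ 0.4903 -0.0038  0.107 ]
  sd [225. 180.] [0.5184 0.108  0.107 ]
  sd [146. 195.] [0.335  0.1121 0.107 ]
    tri [250. 162.] [232. 205.] [ 0.4792 -0.0229  0.1225] [0.0034 0.0034]
    tri [313. 144.] [146. 195.] [0.3396 0.1138 0.1016] [0.0056 0.0056]
yoke_crown
  sc [290. 192.] [0.4977 0.096  0.074 ]
  sc [249. 170.] [ 0.4705 -0.0263  0.074 ]
  sc [311. 149.] [0.3448 0.1094 0.074 ]
  sd [232. 222.] [ 0.4852 -0.0149  0.074 ]
  sd [224. 196.] [0.508 0.093 0.074]
  sd [150. 206.] [0.3395 0.1164 0.074 ]
    tri [290. 192.] [224. 196.] [0.504  0.094  0.0768] [0.0046 0.0046]
    tri [249. 170.] [232. 222.] [ 0.4788 -0.0251  0.0833] [0.0023 0.0023]
    tri [311. 149.] [150. 206.] [0.3414 0.1107 0.0747] [0.0034 0.0034]
bar_mid
  sc [335. 256.] [0.6535 0.2481 0.118 ]
  sc [140. 164.] [ 0.5787 -0.2887  0.118 ]
  sd [355. 271.] [ 0.5859 -0.2838  0.118 ]
    tri [140. 164.] [355. 271.] [ 0.5817 -0.2868  0.1223] [0.0008 0.0008]
stand
  sc [151. 189.
[... 1306 characters left out ...]
3.] [ 0.7749 -0.0822 -0.0006] [0.0047 0.0047]
yoke
  sc [286. 210.] [0.512  0.0968 0.    ]
  sc [307. 164.] [0.3412 0.1058 0.    ]
  sc [251. 192.] [ 0.492  -0.0135  0.    ]
  sd [152. 236.] [0.3344 0.1068 0.    ]
  sd [234. 249.] [ 0.4877 -0.0139  0.    ]
  sd [235. 222.] [0.5316 0.0804 0.    ]
  sd [225. 223.] [0.5069 0.0874 0.    ]
    tri [286. 210.] [235. 222.] [0.5242 0.0906 0.0018] [0.0119 0.0119]
    tri [286. 210.] [225. 223.] [ 0.5095  0.0959 -0.0057] [0.0007 0.0007]
    tri [307. 164.] [152. 236.] [ 0.3366  0.1067 -0.0022] [0.0027 0.0027]
    tri [251. 192.] [234. 249.] [ 0.4895 -0.0132 -0.0019] [0.0015 0.0015]
    tri [251. 192.] [235. 222.] [0.5101 0.0027 0.0498] [0.0112 0.0112]
```

View pics/b_scene.png

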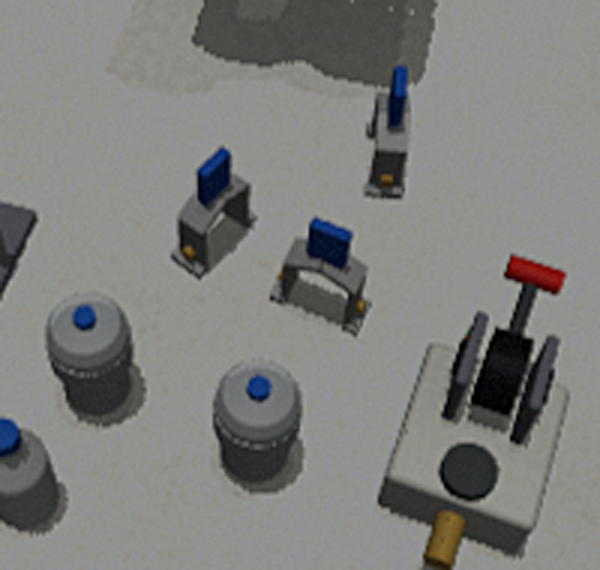

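View pics/b_side.png

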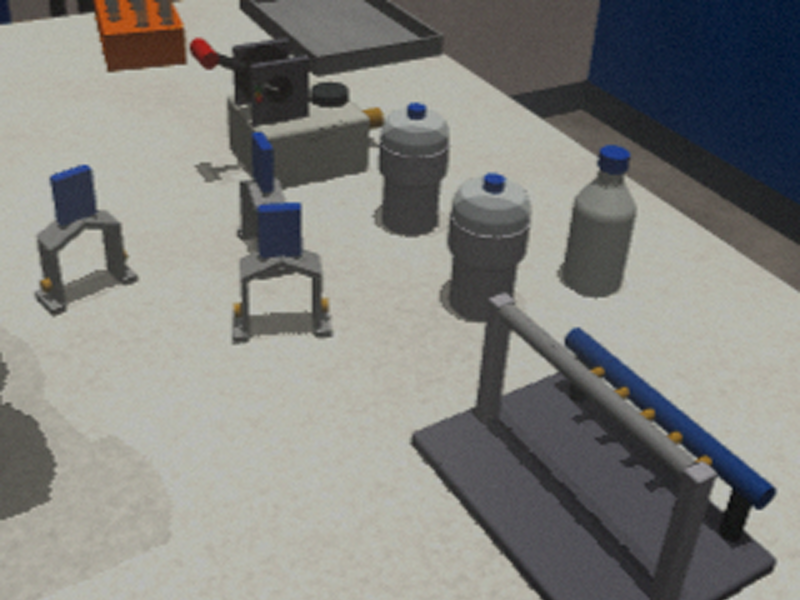

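```bash
cat >> h.py <<'E'
def down(yaw):
    c,s=np.cos(yaw),np.sin(yaw)
    return R.from_matrix(np.array([[c,s,0],[s,-c,0],[0,0,-1.]])).as_rotvec()
def shot(name,tag,clahe=False):
    st=get_state(); f=grab_frame(name)
    cv2.imwrite(f"pics/{tag}.png",cv2.resize(f["img"][:,:,::-1],None,fx=1.5,fy=1.5)); return st,f
E
python3 - <<'E'
from h import *
np.set_printoptions(precision=4,suppress=True)
f={n:grab_frame(n) for n in["scene","side"]}
a,b=[atz(ray(f["scene"],p),0.) for p in [(180+190/3,110+262/3),(180+250/3,110+218/3)]]
print("feet",a,b,np.degrees(np.arctan2(*(b-a)[1::-1])))
a,b=[atz(ray(f["side"],p),0.) for p in [(120+240/2.5,120+338/2.5),(120+325/2.5,120+332/2.5)]]
print("feet side",a,b,np.degrees(np.arctan2(*(b-a)[1::-1])))
a,b=[atz(ray(f["side"],p),.125) for p in [(320,241),(400,308)]]
print("bar side",a,b,np.degrees(np.arctan2(*(a-b)[1::-1])))
a,b=[atz(ray(f["scene"],p),.125) for p in [(164/1.5,238/1.5),(267/1.5,263/1.5)]]
print("bar scene",a,b,np.degrees(np.arctan2(*(b-a)[1::-1])))
for y in (np.radians(63),np.radians(-117)):
    q=ik([.479,-.022,.3],down(y)); print(y,q)
E
```

```text
feet [ 0.515  -0.0279  0.    ] [0.4492 0.0083 0.    ] 151.178918772206
feet side [ 0.4439 -0.0185  0.    ] [ 0.5143 -0.0417  0.    ] -18.264272344009246
bar side [ 0.5733 -0.2018  0.125 ] [ 0.5883 -0.3772  0.125 ] 94.87525099666382
bar scene [ 0.5962 -0.3676  0.125 ] [ 0.5813 -0.1772  0.125 ] 94.49217230190543
1.0995574287564276 [-0.2     0.1468 -0.1932  1.2308  0.      0.2712]
-2.0420352248333655 [-0.2     0.1468 -0.1932  1.2308  0.     -2.8704]
```

Run:
```python
from h import *
np.set_printoptions(precision=4,suppress=True)
o=down(np.radians(63))
obs=[]
for k,p in enumerate([[.46,-.055,.28],[.50,.01,.28]]):
    movep(p,o) if k==0 else move_l(p,velocity=.2)
    st,f=shot("wrist",f"c_w{k}")
    print(st["position"],st["clock"])
    for t in ["yoke_grip","yoke_crown"]:
        for d in tip_of("wrist",t):
            if d["score"]>.3:
                r=wray(f,d["centre"],st); print(k,t,np.round(d["centre"]),round(d["score"],2),atz(r,.107 if t=="yoke_grip" else .074)); obs.append((t,k,r))
for a in obs:
    for b in obs:
        if a[0]==b[0] and a[1]<b[1]:
            x,e=tri([a[2],b[2]])
            if max(e)<.01: print(a[0],x,e)
```

```text
[ 0.46   -0.0557  0.2799] 4.825
0 yoke_grip [290. 168.] 0.97 [ 0.4817 -0.0154  0.107 ]
0 yoke_grip [380. 154.] 0.78 [0.5146 0.094  0.107 ]
0 yoke_grip [331.  12.] 0.7 [0.3348 0.1114 0.107 ]
0 yoke_crown [321.  23.] 0.95 [0.3387 0.1046 0.074 ]
0 yoke_crown [286. 159.] 0.78 [ 0.4766 -0.0144  0.074 ]
0 yoke_crown [372. 144.] 0.75 [0.5084 0.0983 0.074 ]
[0.4996 0.0097 0.2797] 5.5083
1 yoke_grip [320. 149.] 0.97 [0.515  0.0914 0.107 ]
1 yoke_grip [263.   7.] 0.94 [0.3374 0.1064 0.107 ]
1 yoke_grip [225. 163.] 0.58 [ 0.4809 -0.0157  0.107 ]
1 yoke_crown [260.  17.] 0.84 [0.3382 0.1036 0.074 ]
1 yoke_crown [314. 140.] 0.74 [0.509  0.0946 0.074 ]
1 yoke_crown [228. 159.] 0.61 [ 0.4824 -0.0144  0.074 ]
yoke_grip [ 0.4807 -0.0154  0.11  ] [np.float64(0.0002625554348390026), np.float64(0.00026255543483911695)]
yoke_grip [0.5121 0.0905 0.1162] [np.float64(0.0008006487640878239), np.float64(0.0008006487640877806)]
yoke_grip [0.4483 0.0221 0.3115] [np.float64(0.005548661529046432), np.float64(0.005548661529046397)]
yoke_grip [0.3391 0.1051 0.1198] [np.float64(0.0021662671492940666), np.float64(0.002166267149294051)]
yoke_crown [0.3395 0.1028 0.0792] [np.float64(3.038466580640065e-05), np.float64(3.0384665806415893e-05)]
yoke_crown [ 0.4818 -0.0152  0.0608] [np.float64(0.0025007000273407085), np.float64(0.002500700027340748)]
yoke_crown [0.5052 0.0932 0.0882] [np.float64(0.001138751123609154), np.float64(0.001138751123609152)]
yoke_crown [0.4471 0.0231 0.2996] [np.float64(0.007176886172158576), np.float64(0.007176886172158665)]
```

View pics/c_w0.png

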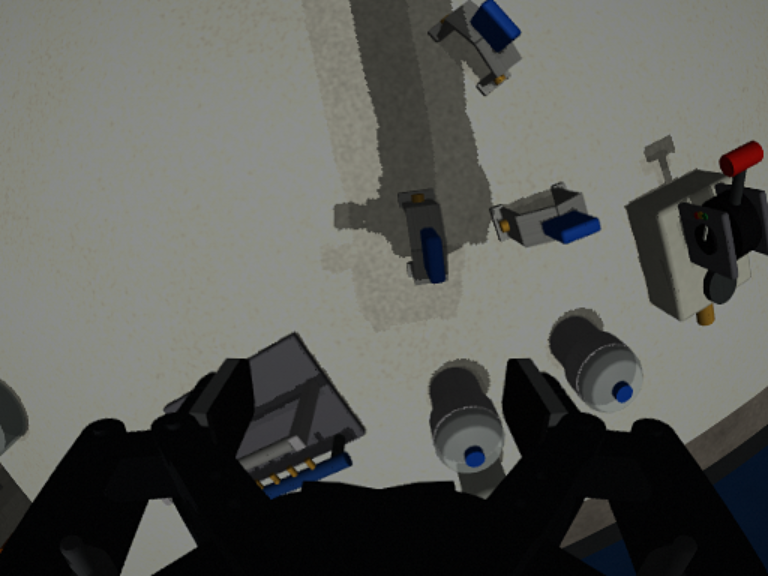

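View pics/c_w1.png

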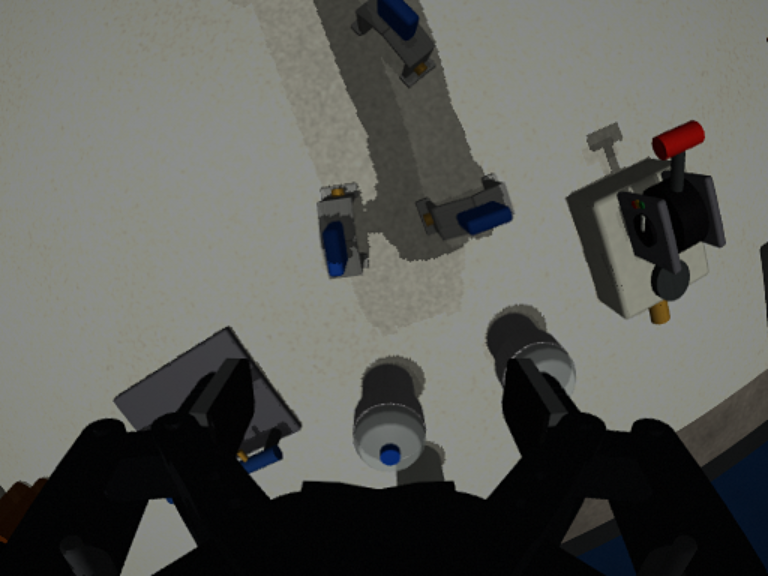

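```bash
cat > fit.py <<'E'
from h import *
from scipy.optimize import minimize
np.set_printoptions(precision=4,suppress=True)
def projw(f,P,pos,rv):
    T=np.array(f["T_tool_cam"]);Rt=R.from_rotvec(rv).as_matrix()
    c=((P-pos)@Rt-T[:3,3])@T[:3,:3]
    rr=np.hypot(c[:,0],c[:,1]);th=np.arctan2(rr,c[:,2])
    return np.c_[f["cx"]+f["fx"]*th*c[:,0]/rr,f["cy"]+f["fx"]*th*c[:,1]/rr]
def projp(f,P):
    T=np.array(f["cam_to_world"]);c=(P-T[:3,3])@T[:3,:3]
    return np.c_[f["cx"]+f["fx"]*c[:,0]/c[:,2],f["cy"]+f["fy"]*c[:,1]/c[:,2]]
def blue(im,cen,r=32):
    im=im.astype(int);m=(im[:,:,2]>1.35*im[:,:,0])&(im[:,:,2]>1.2*im[:,:,1])&(im[:,:,2]>35)
    n,l,s,c=cv2.connectedComponentsWithStats(m.astype(np.uint8))
    i=1+np.argmin(np.hypot(*(c[1:]-cen).T)+1e3*(s[1:,4]<20)); return l==i
def hullmask(px):
    S=8;m=np.zeros((384*2,512*2),np.uint8)
    cv2.fillConvexPoly(m,np.round((cv2.convexHull(px.astype(np.float32))[:,0]*2+.5)*16).astype(np.int32),1,shift=4)
    return cv2.resize(m.astype(np.float32),(512,384),interpolation=cv2.INTER_AREA)
E
python3 - <<'E'
from fit import *
st=get_state();f=grab_frame("wrist"); fs=grab_frame("scene"); fd=grab_frame("side")
w0=cv2.resize(cv2.imread("pics/c_w0.png")[:,:,::-1],(512,384),interpolation=cv2.INTER_AREA)
a0=cv2.resize(cv2.imread("pics/a_scene.png")[:,:,::-1],(512,384),interpolation=cv2.INTER_AREA)
d0=cv2.resize(cv2.imread("pics/a_side.png")[:,:,::-1],(512,384),interpolation=cv2.INTER_AREA)
V=[(lambda P:projw(f,P,np.array([.46,-.0557,.2799]),st["eef_rot"]),blue(w0,(288,168))),
   (lambda P:projw(f,P,st["position"],st["eef_rot"]),blue(f["img"],(223,165))),
   (lambda P:projp(fs,P),blue(a0,(251,168))),
   (lambda P:projp(fd,P),blue(d0,(231,212)))]
print([int(v[1].sum()) for v in V])
def model(p):
    c,s=np.cos(p[3]),np.sin(p[3])
    return np.array([[p[0]+c*x-s*y,p[1]+s*x+c*y,p[2]+z] for x in(-.018,.018) for y in(-.006,.006) for z in(-.024,.019)])
def cost(p,vs): return sum(1-np.minimum(h:=hullmask(pr(model(p))),m).sum()/np.maximum(h,m).sum() for pr,m in vs)
sc=np.array([.003,.003,.003,.06])
for vs in (V[:2],V,V[2:]):
    best=None
    for y0 in (-35,-25,-15):
        r=minimize(lambda u:cost(np.array([.481,-.0155,.107,np.radians(y0)])+u*sc,vs),np.zeros(4),method="Nelder-Mead",options=dict(maxfev=400,initial_simplex=np.vstack([np.zeros(4),np.eye(4)])))
        if best is None or r.fun<best[0]: best=(r.fun,np.array([.481,-.0155,.107,np.radians(y0)])+r.x*sc)
    print(len(vs),best[0],best[1],np.degrees(best[1][3]))
E
```

```text
[292, 318, 142, 339]
2 0.8148677945137024 [ 0.4833 -0.0189  0.1032 -0.3423] -19.61380758685106
4 1.1537944078445435 [ 0.4819 -0.0182  0.1053 -0.3364] -19.272406683755193
2 0.3073991537094116 [ 0.4832 -0.0173  0.1045 -0.2206] -12.641302860042247
```

Run:
```python
from fit import *
st=get_state();f=grab_frame("wrist")
w1=f["img"].copy(); m=blue(w1,(223,165)); print(m.sum())
ov=w1.copy(); ov=cv2.resize(ov[100:200,180:280],None,fx=6,fy=6,interpolation=cv2.INTER_NEAREST)
mm=cv2.resize(m[100:200,180:280].astype(np.uint8),None,fx=6,fy=6,interpolation=cv2.INTER_NEAREST)
cs,_=cv2.findContours(mm,0,1); cv2.drawContours(ov,cs,-1,(255,0,0),1)
for yaw,col in((-20,(0,255,0)),(-27,(255,255,0))):
  c,s=np.cos(np.radians(yaw)),np.sin(np.radians(yaw))
  P=np.array([[.481+c*x-s*y,-.0165+s*x+c*y,z] for z in(.126,) for x,y in((-.018,-.006),(.018,-.006),(.018,.006),(-.018,.006))]+[[.481+c*x-s*y,-.0165+s*x+c*y,z] for z in(0,) for x,y in((-.043,-.018),(.043,-.018),(.043,.018),(-.043,.018))])
  px=((projw(f,P,st["position"],st["eef_rot"])-[180,100]+.5)*6).astype(int)
  cv2.polylines(ov,[px[:4]],True,col); cv2.polylines(ov,[px[4:]],True,col)
cv2.imwrite("pics/d.png",ov[:,:,::-1])
```

```text
315
```

View pics/d.png

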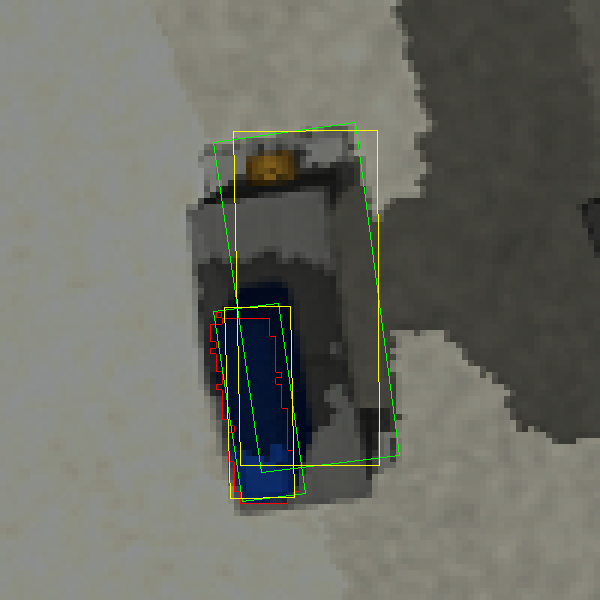

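Run:
```python
from h import *
np.set_printoptions(precision=4,suppress=True)
o=down(np.radians(71))
movep([.481,-.0165,.17],o)
move_l([.481,-.0165,.0895],velocity=.12)
s0=get_state();shot("wrist","e_w");shot("side","e_s")
grab(60); s=get_state(); print(s["finger_gap"],s["contact_force"],s0["position"])
move_l([.481,-.0165,.26],velocity=.2)
s=get_state(); print(s["finger_gap"],s["contact_force"],s["clock"]);shot("wrist","e_w2");shot("side","e_s2")
```

```text
0.12462404853563294 [-0.2966 -1.4061  1.5255] [ 0.4821 -0.0166  0.0905]
0.1172831967167696 [-0.3303  0.5586 -1.6982] 8.975
```

View pics/e_s2.png

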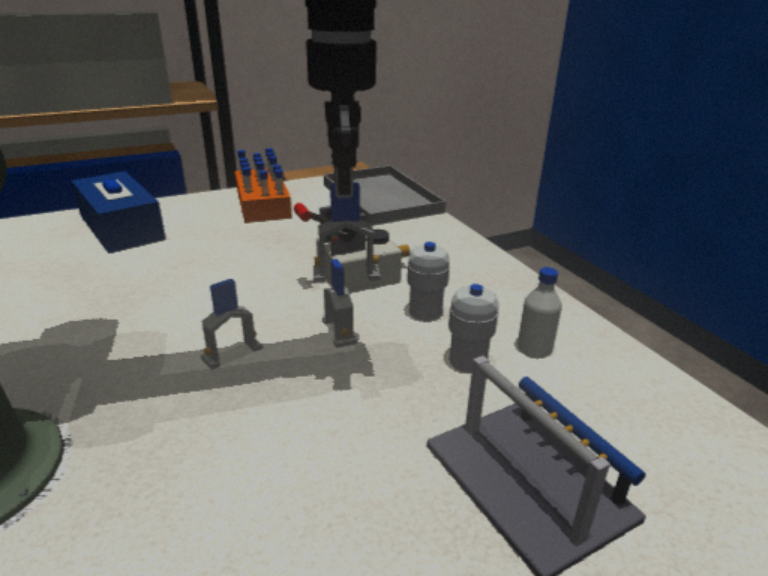

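View pics/e_w2.png

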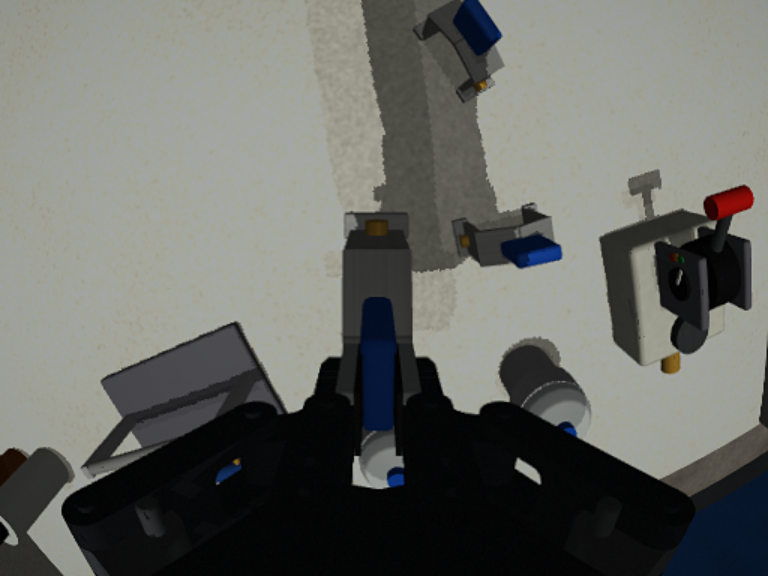

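Run:
```python
from h import *
np.set_printoptions(precision=4,suppress=True)
o=down(np.radians(94.7))
move_l([.5815,-.286,.26],velocity=.22,rot=o)
s=get_state(); print(s["position"],R.from_rotvec(s["eef_rot"]).as_matrix()[:,0],s["clock"])
for n in["wrist","side","scene"]:
    st,f=shot(n,"g_"+n)
    for t in ["yoke_crown","yoke_grip","bar_mid","stand","yoke"]:
        for d in tip_of(n,t):
            if d["score"]>.3: print(n,t,np.round(d["centre"],1),round(d["score"],2))
```

```text
[ 0.5812 -0.2851  0.26  ] [-0.0826  0.9966  0.0006] 10.5333
wrist yoke_crown [499.3 146.1] 0.82
wrist yoke_crown [382.6 220.7] 0.72
wrist yoke_crown [251.1 218.9] 0.59
wrist yoke_grip [254.1 239.2] 0.94
wrist yoke [470.1 142.4] 0.98
wrist yoke [253.7 190.1] 0.57
side yoke_crown [149.6 207.1] 0.97
side yoke_crown [371.1 203.2] 0.76
side yoke_crown [223.2 196.4] 0.66
side yoke_grip [371.6 179.6] 0.95
side yoke_grip [224.6 178.6] 0.68
side yoke_grip [146.8 193.3] 0.67
side bar_mid [353. 274.] 0.75
side bar_mid [355.3 231.4] 0.54
side stand [347.4 325.5] 0.93
side stand [367.9 205.9] 0.38
side yoke [226.  222.1] 0.96
side yoke [155.1 235.4] 0.96
side yoke [361.7 249.2] 0.95
scene yoke_crown [128.2 131.1] 0.92
scene yoke_crown [309.2 149. ] 0.74
scene yoke_crown [290.2 194.6] 0.63
scene yoke_grip [125.6 120.3] 0.91
scene yoke_grip [309.7 143.1] 0.69
scene yoke_grip [286.  188.8] 0.6
scene bar_mid [142.7 161.9] 0.92
scene stand [151.7 189.2] 0.76
scene yoke [283.7 209.4] 0.83
scene yoke [308.3 162.3] 0.81
scene yoke [134.2 154.1] 0.58
```

View pics/g_side.png

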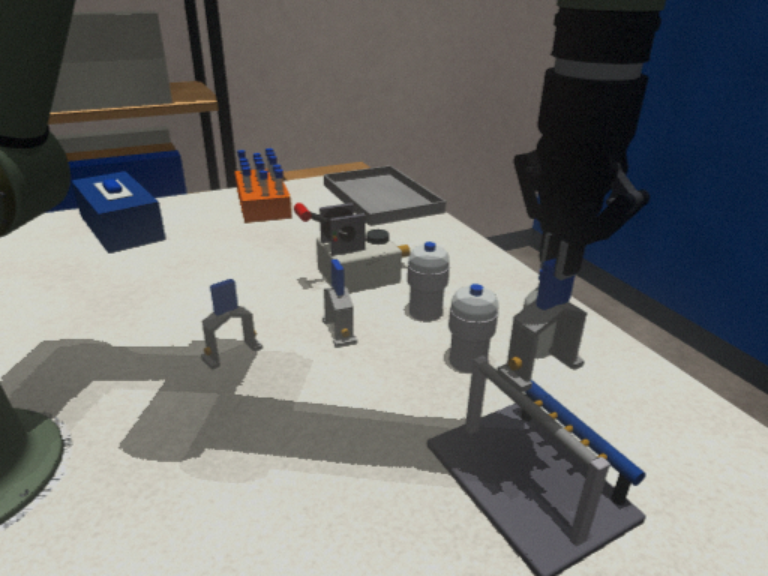

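View pics/g_wrist.png

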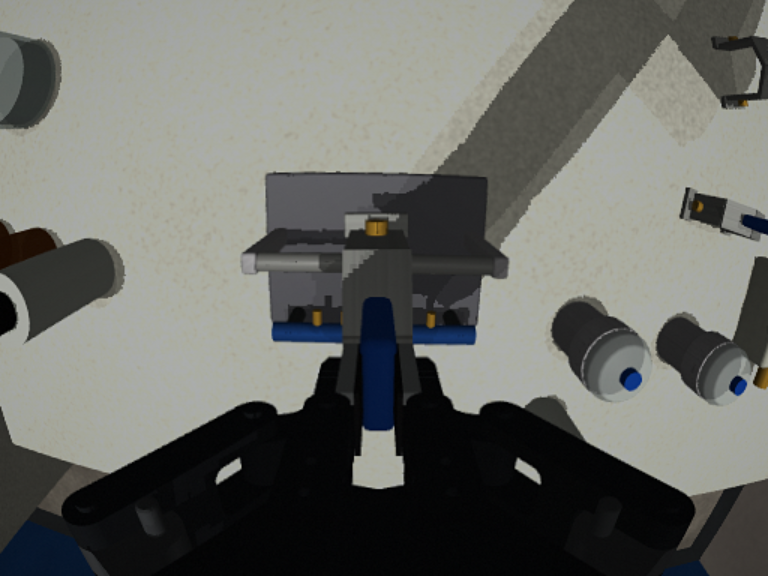

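View pics/g_scene.png

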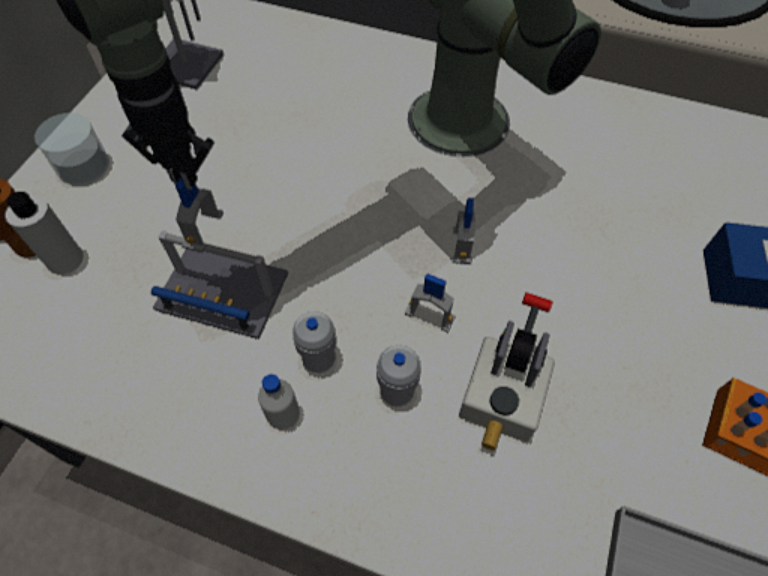

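Run:
```python
from h import *
np.set_printoptions(precision=4,suppress=True)
st=get_state(); f=grab_frame("wrist"); fs=grab_frame("scene"); fd=grab_frame("side")
im=f["img"]; cv2.imwrite("pics/i.png",cv2.resize(im[135:235,150:350,::-1],None,fx=4,fy=4,interpolation=cv2.INTER_CUBIC))
a=atz(wray(f,(250/1.5,262/1.5),st),.12);b=atz(wray(f,(500.5/1.5,265.5/1.5),st),.12)
print(a,b,(a+b)/2,np.linalg.norm(a-b),np.degrees(np.arctan2(*(b-a)[1::-1])))
for p,q in [((128.2,131.1),(371.1,203.2)),((125.6,120.3),(371.6,179.6)),((142.7,161.9),(353,274)),((134.2,154.1),(361.7,249.2))]:
    print(tri([ray(fs,p),ray(fd,q)]))
```

```text
[ 0.5895 -0.3776  0.12  ] [ 0.5772 -0.1965  0.12  ] [ 0.5833 -0.287   0.12  ] 0.18149488196155364 93.87088673175371
(array([ 0.5818, -0.287 ,  0.2494]), [np.float64(0.003964684055726791), np.float64(0.003964684055726898)])
(array([ 0.5795, -0.283 ,  0.2856]), [np.float64(0.003037455536032114), np.float64(0.003037455536032238)])
(array([ 0.5745, -0.2867,  0.1195]), [np.float64(0.003450811960363161), np.float64(0.0034508119603632605)])
(array([ 0.5849, -0.289 ,  0.1665]), [np.float64(0.00016507788747147269), np.float64(0.00016507788747139056)])
```

View pics/i.png

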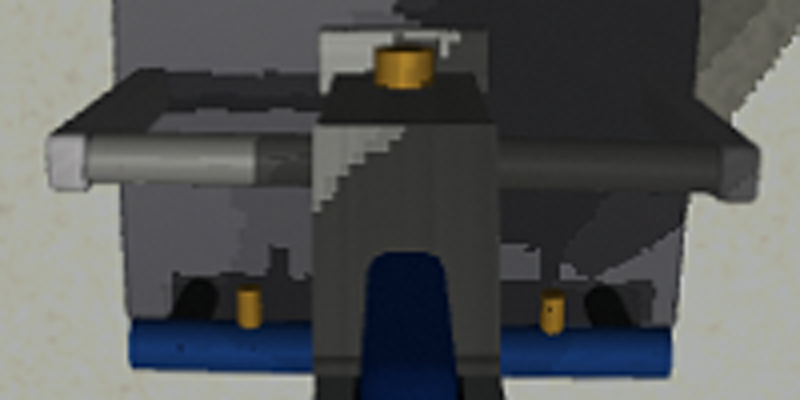

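Run:
```python
from h import *
np.set_printoptions(precision=4,suppress=True)
o=down(np.radians(94.2))
move_l([.5835,-.287,.26],velocity=.1,rot=o)
move_l([.5835,-.287,.155],velocity=.15)
s=get_state(); print(s["position"],s["contact_force"])
r=move_l([.5835,-.287,.135],velocity=.03,until_force=4)
s=get_state(); print(r,s["position"],s["contact_force"],s["wrist_torque"],s["clock"])
for n in["wrist","side","scene"]: shot(n,"j_"+n)
```

```text
[ 0.5841 -0.2874  0.156 ] [ 0.0684 -0.6801 -1.58  ]
True [ 0.5837 -0.2872  0.1415] [-0.4183  0.3456  3.7273] [0.0082 0.0759 0.0411] 13.1833
```

View pics/j_side.png

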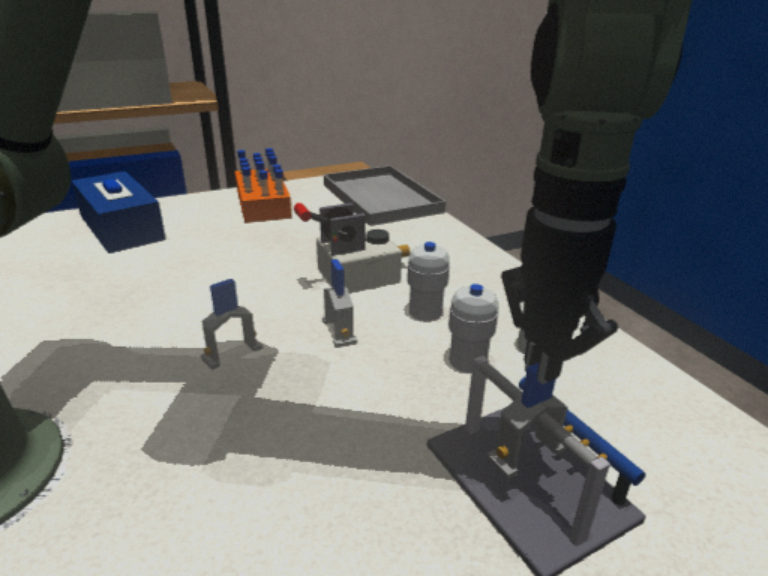

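View pics/j_wrist.png

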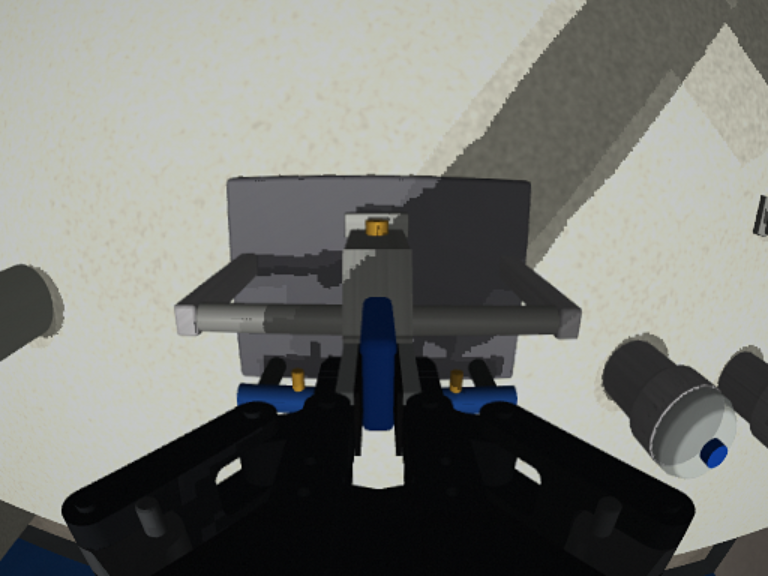

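View pics/j_scene.png

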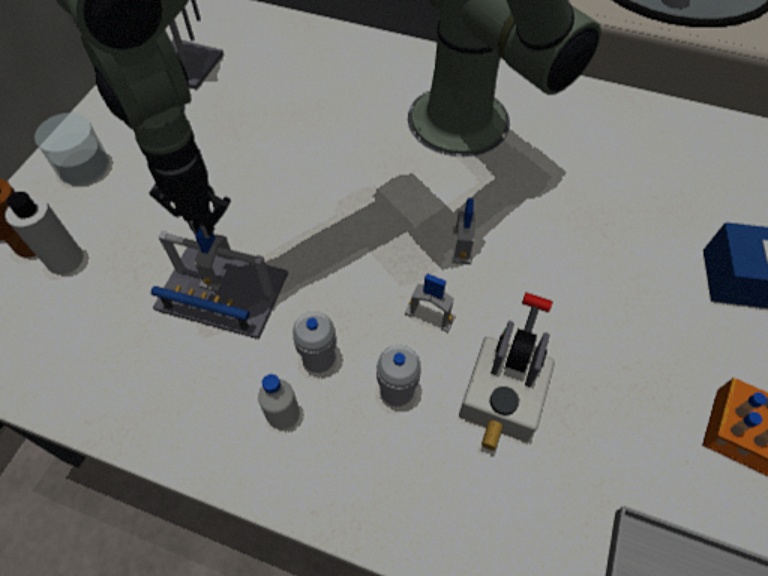

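Run:
```python
from h import *
np.set_printoptions(precision=4,suppress=True)
let_go()
s=get_state(); p=s["position"]; print(p,s["contact_force"],s["finger_gap"])
move_l([p[0],p[1],.24],velocity=.12)
print(get_state()["clock"])
for n in["wrist","side","scene"]:
  st,f=shot(n,"k_"+n)
  for t in ["yoke_crown","yoke_grip"]:
    for d in tip_of(n,t):
      if d["score"]>.3: print(n,t,np.round(d["centre"],1),round(d["score"],2), atz(wray(f,d["centre"],st),.125 if t=="yoke_crown" else .158) if n=="wrist" else "")
```

```text
[ 0.5829 -0.2866  0.1404] [ 0.3538 -0.8178 -0.0844] 0.9999287171101149
15.0333
wrist yoke_crown [250.4 181.6] 0.85 [ 0.584  -0.2868  0.125 ]
wrist yoke_grip [252.1 194.9] 0.73 [ 0.5872 -0.285   0.158 ]
side yoke_crown [225.8 195.6] 0.86 
side yoke_crown [151.  206.1] 0.77 
side yoke_grip [361.9 247.8] 0.88 
side yoke_grip [147.9 195. ] 0.68 
scene yoke_crown [309.3 149.3] 0.87 
scene yoke_crown [289.6 194.2] 0.82 
scene yoke_crown [140.9 159.8] 0.74 
scene yoke_grip [313.1 140.9] 0.96 
scene yoke_grip [284.7 187.4] 0.77 
scene yoke_grip [136.7 156.9] 0.72
```

View pics/k_side.png

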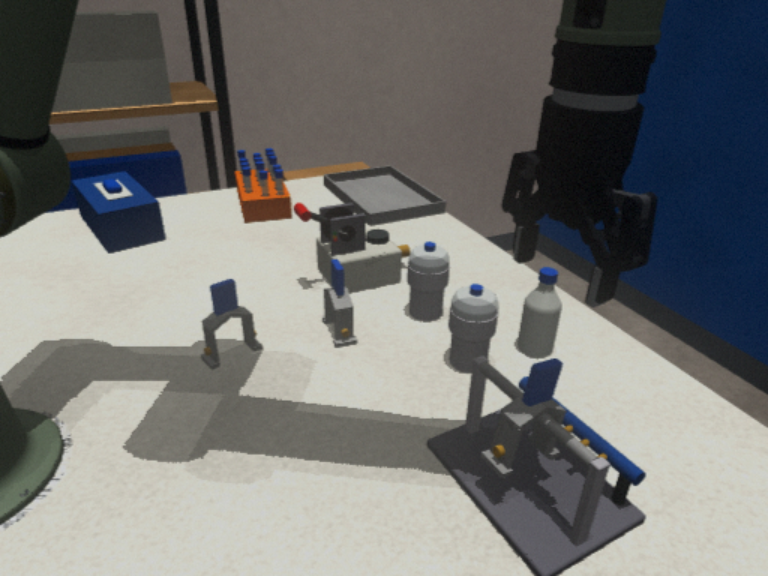

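View pics/k_wrist.png

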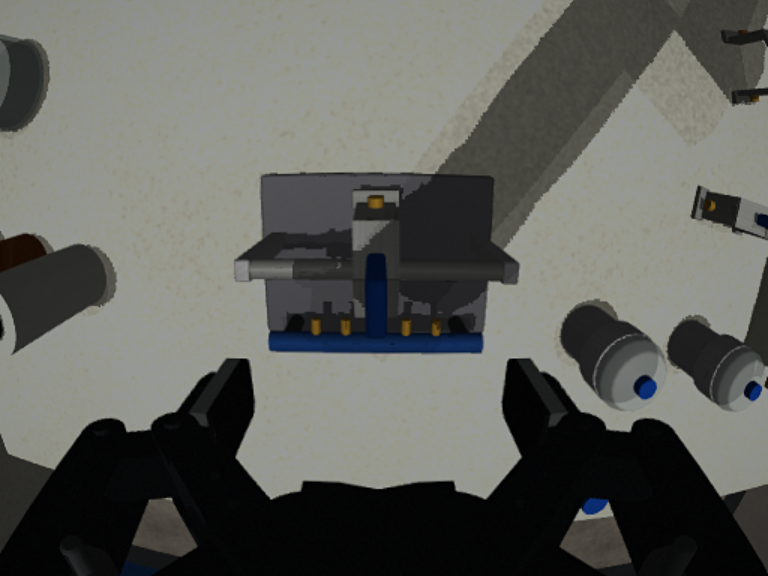

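Run:
```python
from h import *
np.set_printoptions(precision=4,suppress=True)
o=down(np.radians(92))
print(ik([.51,.2,.3],o))
obs=[]
for k,p in enumerate([[.50,.225,.28],[.53,.285,.28]]):
    if k==0: movep(p,o); grab(30)
    else: move_l(p,velocity=.2)
    st,f=shot("wrist",f"m_w{k}"); print(st["position"],st["clock"])
    for t,z in [("paddle",.148),("dial_axis",.11),("control",0)]:
        for d in tip_of("wrist",t):
            if d["score"]>.3:
                r=wray(f,d["centre"],st); print(k,t,np.round(d["centre"]),round(d["score"],2),atz(r,z)); obs.append((t,k,r))
for a in obs:
    for b in obs:
        if a[0]==b[0] and a[1]<b[1]:
            x,e=tri([a[2],b[2]])
            if max(e)<.01: print(a[0],x,e)
shot("side","m_side");shot("scene","m_scene")
```

```text
[ 0.239   0.28   -0.0238  1.2671  0.      0.2041]
[0.5    0.2251 0.28  ] 18.1333
0 paddle [284. 192.] 0.88 [0.5163 0.26   0.148 ]
0 dial_axis [277. 234.] 0.69 [0.5826 0.2601 0.11  ]
0 control [269. 217.] 0.62 [0.6034 0.2578 0.    ]
[0.5297 0.2852 0.2795] 18.8167
1 paddle [229. 159.] 0.97 [0.5132 0.2623 0.148 ]
1 paddle [233. 197.] 0.5 [0.5533 0.2671 0.148 ]
1 dial_axis [231. 211.] 0.65 [0.583  0.2628 0.11  ]
1 control [235. 197.] 0.69 [0.6005 0.2611 0.    ]
paddle [0.5154 0.2612 0.1453] [np.float64(0.0018693438169981478), np.float64(0.001869343816998158)]
dial_axis [0.5885 0.2618 0.0962] [np.float64(0.0003915113515263034), np.float64(0.00039151135152624815)]
control [ 0.6061  0.2596 -0.0116] [np.float64(0.0019718459757530602), np.float64(0.0019718459757531366)]
```

View pics/m_w0.png

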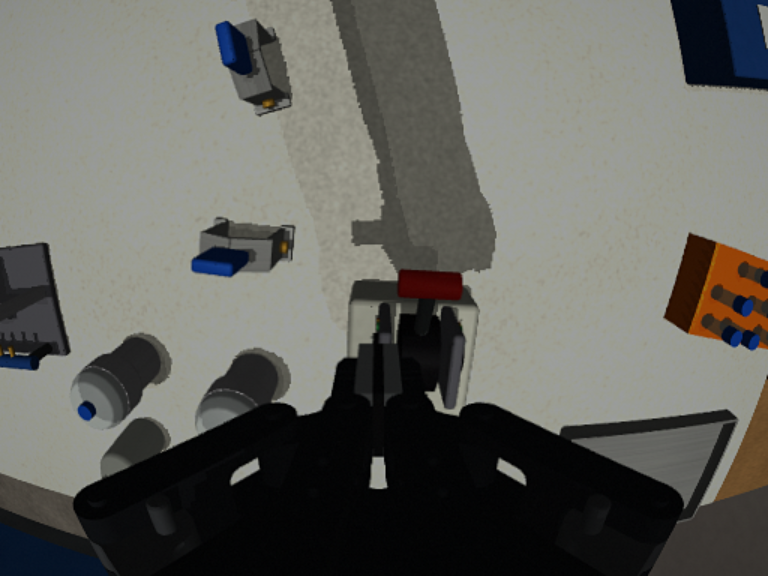

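View pics/m_w1.png

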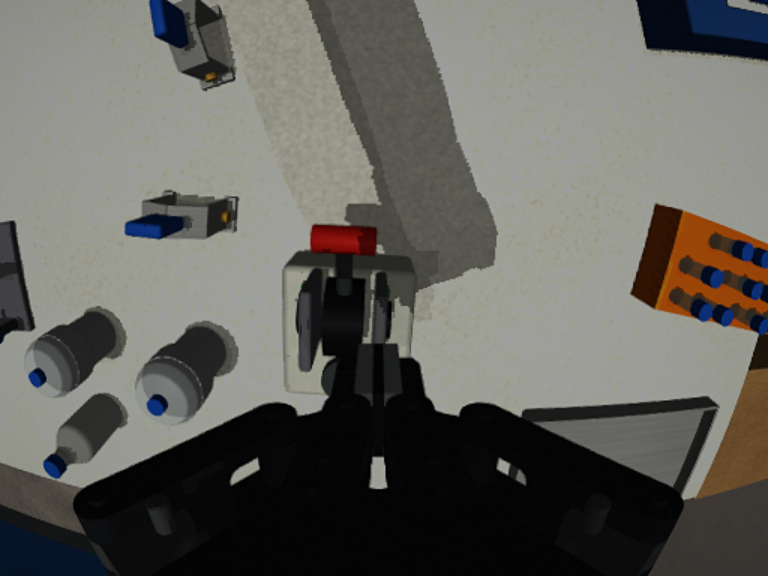

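View pics/m_side.png

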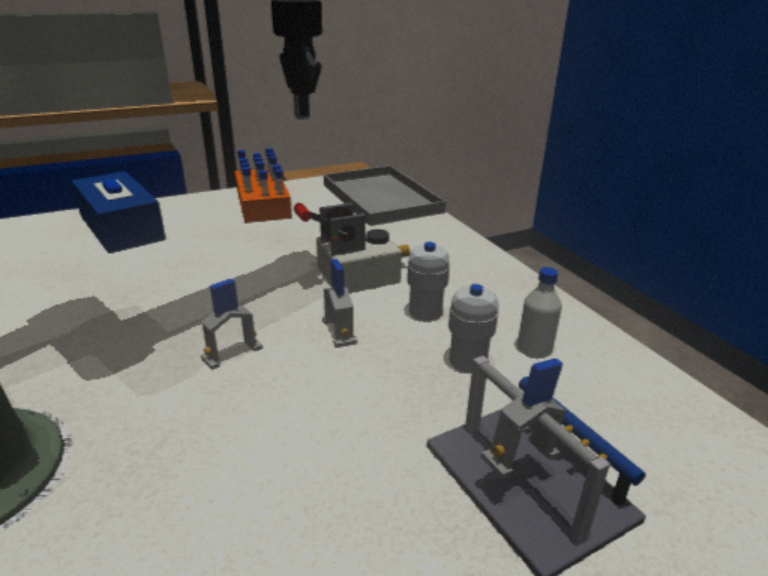

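Run:
```python
from h import *
np.set_printoptions(precision=4,suppress=True)
o=down(np.radians(90))
move_l([.5145,.2613,.19],velocity=.2,rot=o)
s0=get_state()["contact_force"]
r=move_l([.5145,.2613,.15],velocity=.04,until_force=2.5)
s=get_state(); print(r,s["position"],s["contact_force"]-s0,s["clock"])
shot("side","n_side");shot("wrist","n_w");shot("scene","n_scene")
```

```text
False [0.5147 0.2614 0.1503] [-0.1861 -0.818  -0.0703] 20.8917
```

View pics/n_w.png

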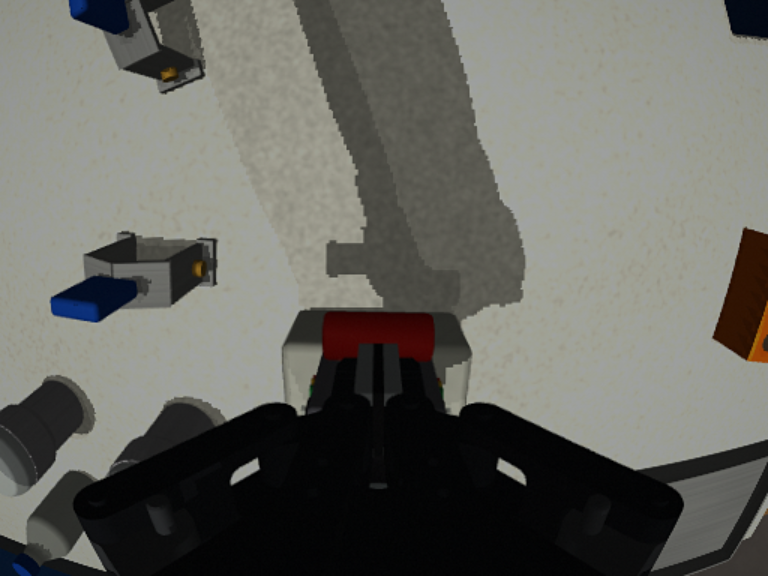

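View pics/n_side.png

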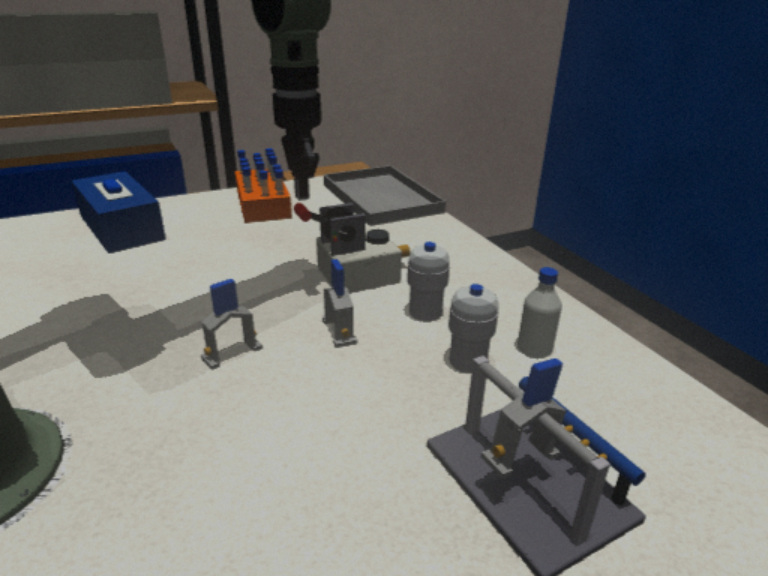

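Run:
```python
from h import *
np.set_printoptions(precision=4,suppress=True)
F={}
P={}
for n in["side","scene","wrist"]:
    st=get_state();f=grab_frame(n);F[n]=f
    for t in ["paddle","dial_axis"]:
        for d in tip_of(n,t):
            if d["score"]>.3:print(n,t,np.round(d["centre"],1),round(d["score"],2)); P.setdefault((n,t),d["centre"])
    if n!="wrist":
        c=[int(v) for v in P.get((n,"paddle"),(202,140))]
        cv2.imwrite(f"pics/o_{n}.png",cv2.resize(f["img"][c[1]-40:c[1]+40,c[0]-50:c[0]+50,::-1],None,fx=6,fy=6,interpolation=cv2.INTER_CUBIC))
for t in ["paddle","dial_axis"]:
    r=[ray(F[n],P[n,t]) for n in("side","scene") if (n,t) in P]
    if ("wrist",t) in P: r.append(wray(F["wrist"],P["wrist",t],st))
    if len(r)>1: print(t,tri(r))
print(get_state()["contact_force"])
```

```text
side paddle [200.4 138.7] 0.7
side dial_axis [227.4 148.7] 0.9
scene paddle [355.8 198.6] 0.82
scene dial_axis [348.6 233.5] 0.89
wrist paddle [250.7 224.6] 0.79
paddle (array([0.5113, 0.259 , 0.1551]), [np.float64(0.0008167332976764506), np.float64(0.002598585001384594), np.float64(0.0021626660410611143)])
dial_axis (array([0.586 , 0.264 , 0.1137]), [np.float64(0.0017698577709730498), np.float64(0.0017698577709730457)])
[-0.2255 -0.7971  0.3082]
```

View pics/o_side.png

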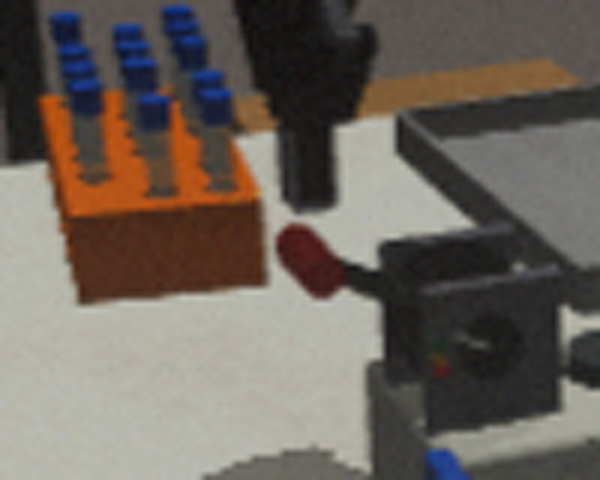

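View pics/o_scene.png

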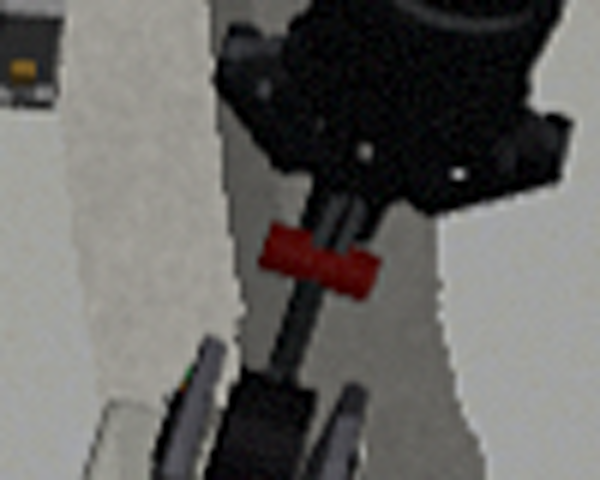

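Run:
```python
from fit import *
st=get_state(); print(st["position"],R.from_rotvec(st["eef_rot"]).as_matrix()[:,2],st["finger_gap"])
fd=grab_frame("side");fs=grab_frame("scene")
P=np.array([st["position"],[.5145,.2613,.148],[.5145,.2613,.158],[.584,.2615,.11],[.5145,.2833,.148],[.5145,.2393,.148]])
print((projp(fd,P)-[150,98])*6); print((projp(fs,P)-[305,158])*6)
```

```text
[0.5145 0.2613 0.15  ] [-0. -0. -1.] -0.00032257027523220855
[[309.1328 254.0684]
 [309.4267 258.3058]
 [308.1772 236.8116]
 [459.0807 312.6341]
 [293.392  240.9295]
 [326.0289 276.2971]]
[[312.599  258.6196]
 [311.4384 261.2166]
 [317.2559 248.2328]
 [251.0229 453.6778]
 [366.945  278.1415]
 [256.4132 244.4384]]
```

Run:
```python
from h import *
np.set_printoptions(precision=4,suppress=True)
s0=get_state()["contact_force"]
r=move_l([.5145,.2613,.128],velocity=.04,until_force=2.)
s=get_state(); print(r,s["position"],s["contact_force"]-s0,s["clock"])
for n in["side","scene"]:
    f=grab_frame(n);c=(200,138) if n=="side" else (355,198)
    cv2.imwrite(f"pics/p_{n}.png",cv2.resize(f["img"][c[1]-40:c[1]+40,c[0]-50:c[0]+50,::-1],None,fx=6,fy=6,interpolation=cv2.INTER_CUBIC))
shot("wrist","p_w")
```

```text
True [0.5139 0.2613 0.134 ] [ 0.2409 -0.6315  2.9122] 22.0167
```

View pics/p_side.png

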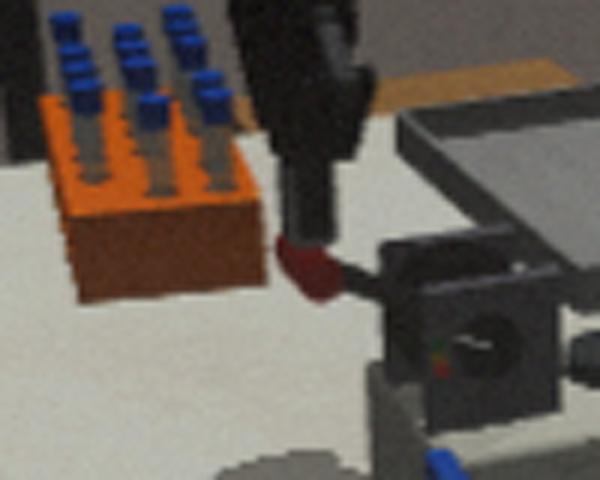

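View pics/p_scene.png

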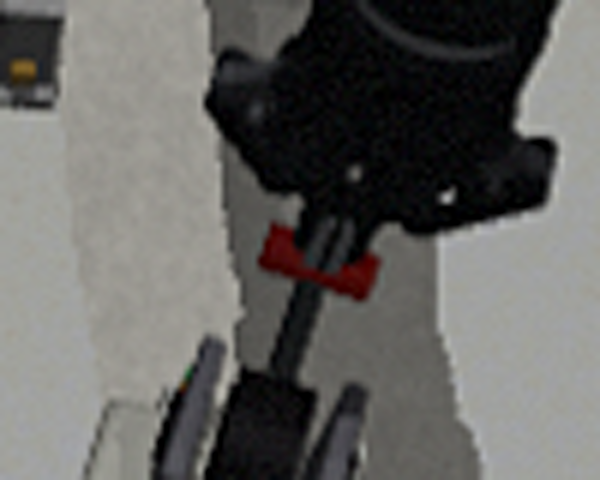

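View pics/p_w.png

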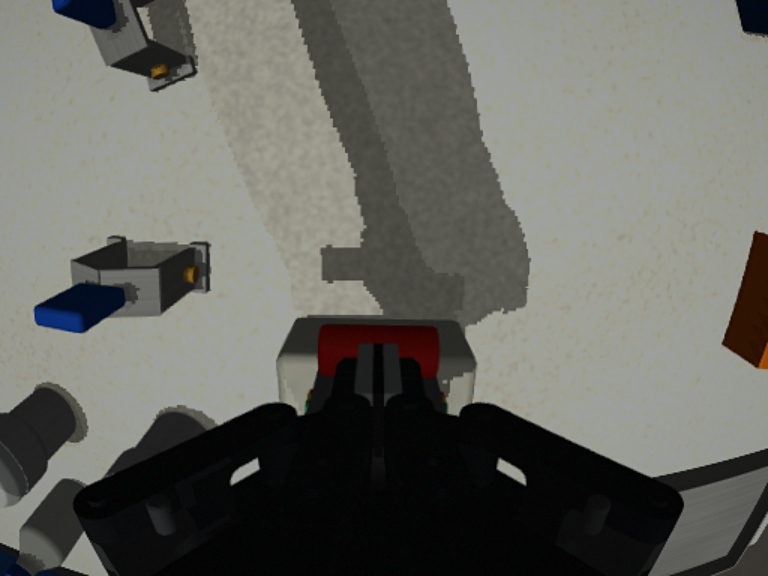

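Run:
```python
from h import *
np.set_printoptions(precision=4,suppress=True)
for q in [.15,.3,.45,.6,.72,.80,.86]:
    a=.5-q
    move_l([.584-.08*np.cos(a),.2613,.135+.08*np.sin(a)-.0384],velocity=.05)
    s=get_state(); print(q,s["position"],s["contact_force"],round(s["clock"],2))
for n in["side","scene"]:
    f=grab_frame(n);c=(200,145) if n=="side" else (355,208)
    cv2.imwrite(f"pics/q_{n}.png",cv2.resize(f["img"][c[1]-40:c[1]+40,c[0]-50:c[0]+50,::-1],None,fx=6,fy=6,interpolation=cv2.INTER_CUBIC))
    print(n,[(d["centre"],d["score"]) for d in tip_of(n,"paddle")])
```

```text
0.15 [0.5084 0.2614 0.1243] [-1.4831  0.2866  5.3749] 22.56
0.3 [0.505  0.2615 0.1127] [-3.3913  0.5856  4.894 ] 22.95
0.45 [0.5039 0.2615 0.1009] [-3.6932  1.1709  5.1505] 23.34
0.6 [0.5046 0.2615 0.0891] [-3.474   1.0201  5.7869] 23.73
0.72 [0.5062 0.2614 0.0796] [-2.6478  0.6376  6.1625] 24.07
0.8 [0.5081 0.2615 0.0734] [-1.5275  0.4814  5.0718] 24.35
0.86 [0.5096 0.2615 0.069 ] [-2.4714  0.8113  6.1137] 24.6
side [([204.4, 164.2], 0.92)]
scene [([352.5, 212.9], 0.57)]
```

View pics/q_side.png

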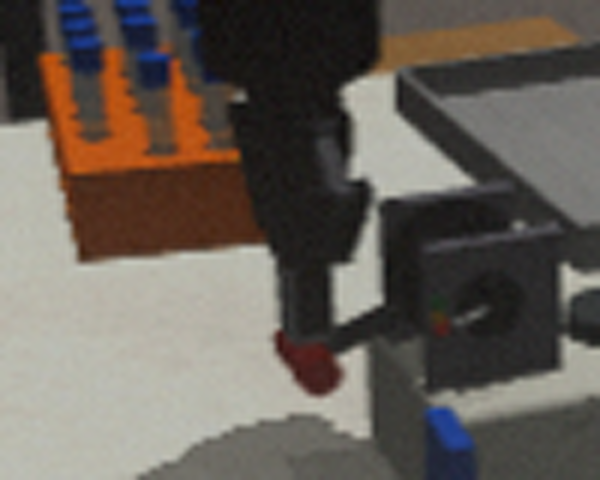

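View pics/q_scene.png

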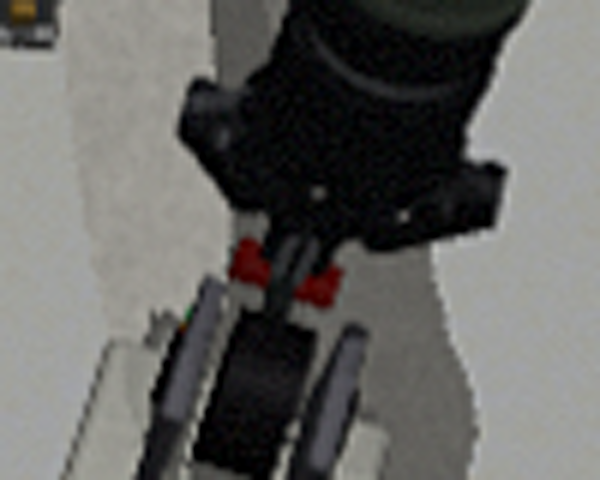

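Run:
```python
from h import *
np.set_printoptions(precision=4,suppress=True)
for q in [.88,.90,.92,.94,.96]:
    a=.5-q
    move_l([.584-.08*np.cos(a),.2613,.135+.08*np.sin(a)-.0384],velocity=.02)
    s=get_state(); print(q,s["position"],s["contact_force"],round(s["clock"],2))
    if s["contact_force"][2]>10: break
F={}
for n in["side","scene"]:
    st,F[n]=shot(n,"r_"+n); d=[(d["centre"],d["score"]) for d in tip_of(n,"paddle")]; print(n,d)
    F[n+"p"]=d[0][0]
    e=[(np.round(d["centre"]),round(d["score"],2)) for d in tip_of(n,"yoke_crown")]; print(e)
print(tri([ray(F["side"],F["sidep"]),ray(F["scene"],F["scenep"])]))
cv2.imwrite("pics/r_z.png",cv2.resize(F["side"]["img"][220:370,270:440,::-1],None,fx=4,fy=4,interpolation=cv2.INTER_CUBIC))
```

```text
0.88 [0.5099 0.2615 0.0676] [-3.0036  1.3029  7.0712] 25.05
0.9 [0.5104 0.2614 0.0661] [-3.2319  0.8767  6.0394] 25.3
0.92 [0.5109 0.2614 0.0646] [-3.7324  1.9157  7.3771] 25.55
0.94 [0.5113 0.2614 0.0637] [-4.5519  0.7328 11.185 ] 25.8
side [([202.1, 164.9], 0.89)]
[(array([224., 193.]), 0.96), (array([151., 209.]), 0.96), (array([356., 266.]), 0.77)]
scene [([348.0, 215.4], 0.71)]
[(array([289., 197.]), 0.73), (array([308., 150.]), 0.69), (array([140., 161.]), 0.57), (array([334., 259.]), 0.57)]
(array([0.5135, 0.2566, 0.0793]), [np.float64(0.003233142085798443), np.float64(0.0032331420857985398)])
```

View pics/r_z.png

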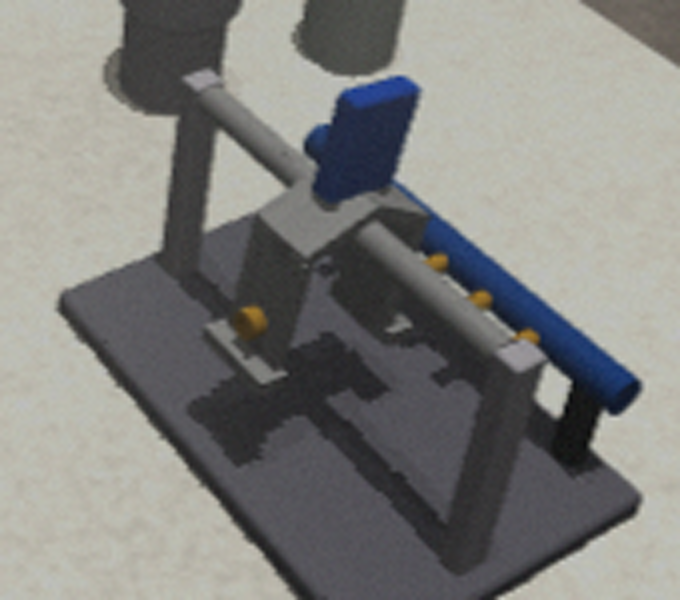

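View pics/r_scene.png

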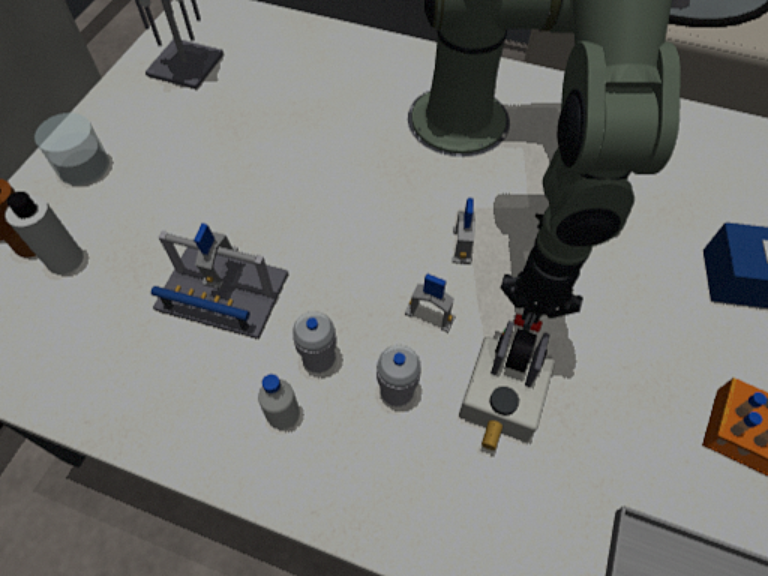

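```bash
cat > tilt.py <<'E'
from fit import *
fd=grab_frame("side");fs=grab_frame("scene")
def model(cx,cy,yaw,t):
    # tab + feet points relative to bar axis; tilt about bar axis(yoke y)
    pts=[[x,y,z] for z in(.052-.019-.0+.0,) for x in(0,) for y in(0,)]
    tab=[[x,y,z] for x in(-.018,.018) for y in(-.006,.006) for z in(.033-.024,.033+.019)]
    feet=[[x,y,z] for x in(-.043,.043) for y in(-.018,.018) for z in(-.074,)]
    P=np.array(tab+feet)+[0,0,.007]
    Rm=R.from_euler("zy",[yaw,t]).as_matrix()
    return P@Rm.T+[cx,cy,.118]
V=[(lambda P:projp(fd,P),blue(fd["img"],(361,248))),(lambda P:projp(fs,P),blue(fs["img"],(136,158)))]
print([int(v[1].sum()) for v in V])
def cost(p,vs): return sum(1-np.minimum(h:=hullmask(pr(model(*p)[:8])),m).sum()/np.maximum(h,m).sum() for pr,m in vs)
if __name__=="__main__":
    sc=np.array([.003,.004,.06,.06]); p0=np.array([.583,-.287,np.radians(4.2),0])
    for vs in (V,V[:1],V[1:]):
        r=minimize(lambda u:cost(p0+u*sc,vs),np.zeros(4),method="Nelder-Mead",options=dict(maxfev=500,initial_simplex=np.vstack([np.zeros(4),np.eye(4)])))
        p=p0+r.x*sc; print(r.fun,p[:2],np.degrees(p[2:]))
    for t in(0,5): print(t,cost([.583,-.287,np.radians(4.2),np.radians(t)],V))
    ov=cv2.resize(fd["img"][220:370,270:440],None,fx=4,fy=4,interpolation=cv2.INTER_CUBIC)
    for t,col in((0,(0,255,0)),(np.radians(6),(255,0,0))):
        px=((V[0][0](model(.583,-.287,np.radians(4.2),t))-[270,220]+.5)*4).astype(int)
        for s in(px[:8],px[8:]): cv2.polylines(ov,[cv2.convexHull(s.astype(np.int32))],True,col)
    cv2.imwrite("pics/t.png",ov[:,:,::-1])
E
python3 tilt.py
```

```text
[1195, 176]
0.7690856456756592 [ 0.5817 -0.2847] [ 4.8123 11.468 ]
0.5587539672851562 [ 0.5818 -0.2882] [3.742  3.8207]
0.161057710647583 [ 0.5894 -0.2829] [11.8474  4.1268]
0 0.90780294
5 0.84135807
```

View pics/t.png

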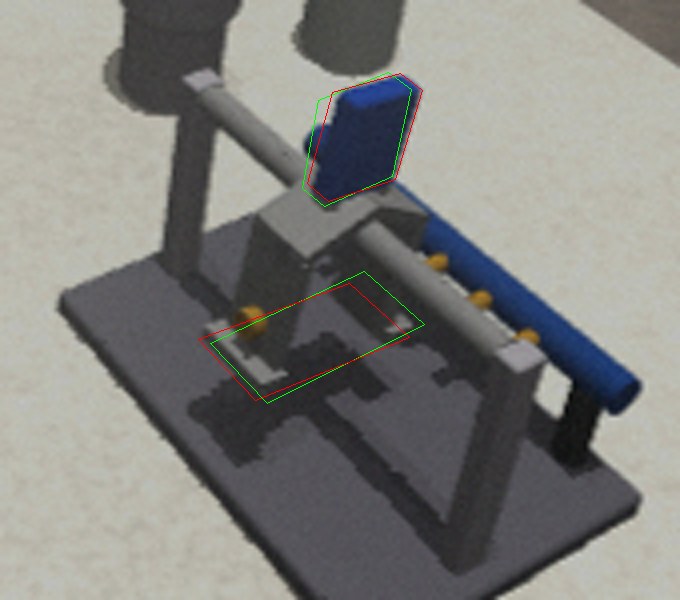

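```bash
cat > tilt2.py <<'E'
import tilt
from tilt import *
ms=V[0][1].copy()
fdim=fd["img"]
# keep tab only: restrict region
ms[:, :347]=False; ms[271:,:]=False; ms[:,376:]=False
n,l,s,c=cv2.connectedComponentsWithStats(ms.astype(np.uint8)); print(s[:,4])
# cut pipe piece: left of line of tab's left edge approx
V2=[(V[0][0],ms),V[1]]
ov=cv2.resize(np.where(ms[:,:,None],fdim,fdim//3)[220:370,270:440],None,fx=4,fy=4,interpolation=cv2.INTER_NEAREST)
cv2.imwrite("pics/u.png",ov[:,:,::-1])
for yaw in(3.5,4.5):
  for vs in(V2,V2[:1],V2[1:]):
    sc=np.array([.003,.004,.06])
    p0=np.array([.583,-.287,0.03]); g=lambda u:cost([*(p0+u*sc)[:2],np.radians(yaw),(p0+u*sc)[2]],vs)
    r=minimize(g,np.zeros(3),method="Nelder-Mead",options=dict(maxfev=400,initial_simplex=np.vstack([np.zeros(3),np.eye(3)])))
    p=p0+r.x*sc; print(yaw,r.fun,p[:2],np.degrees(p[2]))
E
python3 tilt2.py
```

```text
[1200, 176]
[196019    589]
3.5 0.3932003974914551 [ 0.5821 -0.2852] 8.168283978367114
3.5 0.14726024866104126 [ 0.5812 -0.2874] 6.0521915813083735
3.5 0.18139535188674927 [ 0.5847 -0.2845] 8.269679031381097
4.5 0.3793622851371765 [ 0.582  -0.2855] 8.664188177534834
4.5 0.1438959240913391 [ 0.5804 -0.2878] 5.835723748655827
4.5 0.1666666865348816 [ 0.5821 -0.2842] 12.40432770751594
```

View pics/u.png

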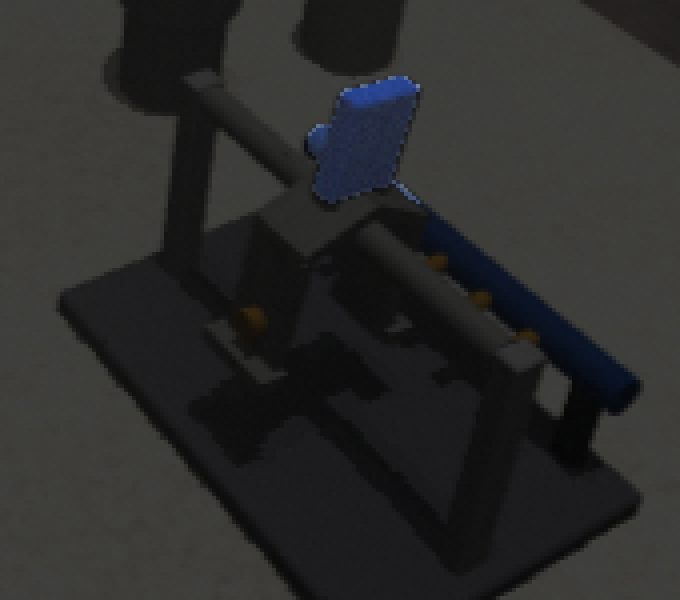

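Run:
```python
import cv2,numpy as np
for n in["e_w","e_w2","g_wrist","j_wrist"]:
    im=cv2.imread(f"pics/{n}.png").astype(int)
    b,g,r=im[...,0],im[...,1],im[...,2]
    m=(r>1.6*b)&(r>60)&(g>.5*r); m[:150]=0;m[330:]=0;m[:,:330]=0;m[:,420:]=0
    ys,xs=np.nonzero(m); print(n,len(xs),xs.mean()/1.5,ys.mean()/1.5)
    m2=(b>1.35*r)&(b>35); m2[:,:340]=0;m2[:,412:]=0;m2[:250]=0;m2[440:]=0;ys,xs=np.nonzero(m2);print("  tab top row",ys.min()/1.5)
cv2.imwrite("pics/v.png",np.hstack([cv2.imread(f"pics/{n}.png")[180:450,300:460] for n in["e_w","e_w2","g_wrist","j_wrist","k_wrist"]]))
```

```text
e_w 20 250.36666666666667 150.9
  tab top row 196.0
e_w2 83 252.144578313253 152.48192771084337
  tab top row 198.0
g_wrist 301 249.6234772978959 154.5204872646733
  tab top row 198.0
j_wrist 324 251.00205761316872 151.84979423868313
  tab top row 198.0
```

View pics/v.png

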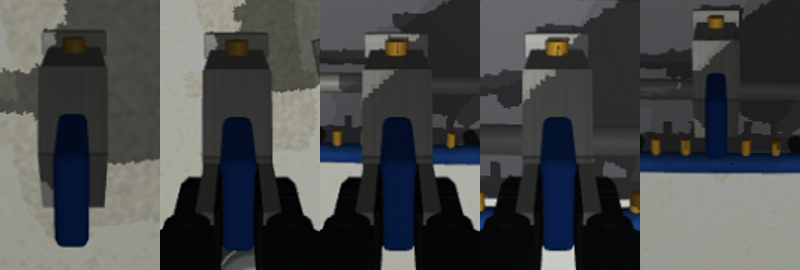

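Run:
```python
from fit import *
f=grab_frame("wrist")
def pin(n,r0,r1):
    im=cv2.imread(f"pics/{n}.png").astype(int);b,g,r=im[...,0],im[...,1],im[...,2]
    m=(r>1.6*b)&(r>60)&(g>.5*r); m[:r0]=0;m[r1:]=0;m[:,:350]=0;m[:,400:]=0
    ys,xs=np.nonzero(m); return np.array([xs.mean(),ys.mean()])/1.5-.17,len(xs)
pj,n1=pin("j_wrist",200,250);pk,n2=pin("k_wrist",180,220);pg,n3=pin("g_wrist",200,250);print(pj,pk,pg,n1,n2,n3)
rv=down(np.radians(94.2))
cj=np.array([.5837,-.2872,.1415]);ck=np.array([.5829,-.2866,.24])
for zr in(.010,.015,.02):
    stj=dict(position=cj,eef_rot=rv)
    P=atz(wray(f,pj,stj),.051+zr)          # pin in world when held
    for t in(0,2,4,6,8):
        # rotate about bar axis (y_yoke) by t
        ax=np.array([.5832,-.287,.118]); Rm=R.from_rotvec(np.radians(t)*np.array([np.cos(np.radians(94.2)),np.sin(np.radians(94.2)),0])).as_matrix()
        Q=ax+Rm@(P-ax)
        print(zr,t,P,projw(f,Q[None],ck,rv)[0])
```

```text
[250.8321 151.6798] [250.0122 134.8404] [250.379  151.9776] 324 161 289
0.01 0 [ 0.5507 -0.2899  0.061 ] [250.4969 139.1091]
0.01 2 [ 0.5507 -0.2899  0.061 ] [250.4923 137.5427]
0.01 4 [ 0.5507 -0.2899  0.061 ] [250.4874 136.0061]
0.01 6 [ 0.5507 -0.2899  0.061 ] [250.4823 134.5007]
0.01 8 [ 0.5507 -0.2899  0.061 ] [250.477  133.0281]
0.015 0 [ 0.5499 -0.2899  0.066 ] [250.4919 138.9232]
0.015 2 [ 0.5499 -0.2899  0.066 ] [250.4872 137.4869]
0.015 4 [ 0.5499 -0.2899  0.066 ] [250.4822 136.0819]
0.015 6 [ 0.5499 -0.2899  0.066 ] [250.4771 134.7097]
0.015 8 [ 0.5499 -0.2899  0.066 ] [250.4717 133.3719]
0.02 0 [ 0.5491 -0.29    0.071 ] [250.4868 138.7317]
0.02 2 [ 0.5491 -0.29    0.071 ] [250.482  137.4294]
0.02 4 [ 0.5491 -0.29    0.071 ] [250.4769 136.1601]
0.02 6 [ 0.5491 -0.29    0.071 ] [250.4717 134.9252]
0.02 8 [ 0.5491 -0.29    0.071 ] [250.4662 133.7262]
```

Run:
```python
from h import *
s=get_state(); print(s["position"],s["contact_force"],s["clock"]); sign_off()
```

```text
[0.51128664 0.2614483  0.06368586] [-5.80445124  0.3336136  11.10907685] 26.35
the job is handed in; nothing more can be done
```

The yoke farthest to the robot's right hangs over the bar with one leg on each side. The red paddle is held down at the bottom of its travel. I handed the job in at 26.35 s; no verdict comes back.

**Yoke:**
- I lifted it by the blue tab with a 60 N grip.
- It first touched the bar with the tool at 0.1415 m, which puts the crown at the expected bar top of 0.125 m.
- After release, later pictures showed it in the same place and not moving.
- **Tilt:** my measurements put it about 6° off plumb around the bar, with the tab leaning away from the robot and friction holding it there. That moves the crown point about 0.7 mm, inside the 1 mm you gave, so I left it alone.

**Dial:**
- The push force dipped after the third bump, then rose to about 11 N at the end stop.
- The roller measured 79 mm high, against about 80 mm expected at the third click. The two camera rays missed each other by about 6 mm, so that height is only a rough check.

**Disagreements:**
- The shut fingertips are about 22 mm farther back than the stated TCP. The first approach to the paddle stopped short, and I found the roller by touch instead.
- For the same reason, the yoke was gripped nearer the top of its tab than planned.

**Bystanders:** in the last scene picture the buckets and the bottle look to be standing where they started. I checked that by eye only.

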